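# Lay stripped-down parts over into the rebuild tray in reverse order

### The job

The four parts of the unit under repair lie in the full tray in the order in which they came off, the first one next to the tray's handle. Lay them over into the empty tray in reverse order, one to a compartment: the part farthest from the handle of the full tray goes next to the handle of the empty tray, and so on until the part that was next to the handle lies farthest from it. Set each part down flat and the same way up as it is now, without dropping it.

Things in the scene. Friction and masses are not known exactly. Their poses are not given: they have to be found in the camera images.
- strip_tray: the full tray: fixed, grey, open, 263 (x) by 130 (y) mm; steel bar handle at its -x end sticks out 26 mm, 13 mm high. Floor 3 mm thick; walls and dividers 3 mm thick, tops 13 mm above the table. Four compartments in a row, each 62 (x) by 124 (y) mm, centred at x = -97.5 (next to the handle), -32.5, 32.5, 97.5 mm, y = 0. Origin: centre of underside, on the table. Left or right varies.
- rebuild_tray: the empty tray: fixed, same shape and sizes as strip_tray (compartments centred at x = -97.5, next to the handle, -32.5, 32.5, 97.5 mm, y = 0; handle at its -x end, which like the other's points roughly at the robot), but without foam pads: parts are laid on its bare floor, 3 mm above the table. Origin: centre of underside, on the table.
- fan: black square cooling fan with grey blades and hub seen from above, 40 x 40 mm, 28 mm high, solid flat sides, about 50 g. Origin: centre of its underside; z up, x and y square to its sides.
- heatsink: aluminium heat sink with seven upright fins, 40 x 40 mm, 30 mm high, about 90 g; the fins run along its y. Origin: centre of its underside; z up; grips best by the two ends of the fins, across y.
- speaker: round loudspeaker unit, a steel can 44 mm in diameter with a black rim and a pale dome in the middle of its top, 30 mm high (the dome stands 5 mm proud), about 120 g. Origin: centre of its underside; z up.
- transformer: small mains transformer, dark steel core 42 mm (x) by 36 mm (y) with a copper winding between two black end cheeks standing up through the middle, 34 mm high (the core's shoulders at 28 mm), about 200 g. Origin: centre of its underside; z up; its two y faces are flat and 36 mm apart.
- pad_fan: thin fixed pad of pink antistatic foam, 4 mm thick, 56 x 56 mm square, lying on the floor of the compartment of the strip-down tray in which the fan lies at the start; it shows around the fan, stays there and so marks where the fan came from. Origin: centre of its underside; x and y run along and across the tray.
- pad_heatsink: thin fixed pad of pink antistatic foam, 4 mm thick, 56 mm along the tray by 100 mm across it, lying on the floor of the compartment of the strip-down tray in which the heat sink lies at the start; it shows around the heat sink, stays there and so marks where the heat sink came from. Origin: centre of its underside; x and y run along and across the tray.
- pad_speaker: thin fixed pad of pink antistatic foam, 4 mm thick, a disc 57 mm in diameter, lying on the floor of the compartment of the strip-down tray in which the speaker lies at the start; it shows around the speaker, stays there and so marks where the speaker came from. Origin: centre of its underside; x and y run along and across the tray.
- pad_transformer: thin fixed pad of pink antistatic foam, 4 mm thick, 56 mm along the tray by 100 mm across it with half-round ends, lying on the floor of the compartment of the strip-down tray in which the transformer lies at the start; it shows around the transformer, stays there and so marks where the transformer came from. Origin: centre of its underside; x and y run along and across the tray.
Mind the look-alikes: they are no part of the job. What is shaped like the transformer but turquoise is not meant. Leave any turquoise look-alike of the fan alone.

How it is judged:
By the outcome, as a careful person would: the job done as asked, in the order asked, and still so for the second after the job is handed in, with the robot touching nothing.
It also fails if it takes over 104 s, if anything falls off the work surface, if the arm or the gripper's body presses on something with over 40 N, if the wrist force passes 120 N, or if a joint passes its speed limit or range.

### The arm

A 7-joint arm with a two-finger parallel gripper is mounted at the origin on the work surface. World frame = base frame: x ahead of the robot, y to its left, z up, the work surface at z = 0. Lengths are in m, angles in rad, forces in N, time in s.
With the tool pointing down it reaches from about 0.35 to 0.775 m from the base axis. Payload 3.1 kg.
Tool frame: the origin (TCP) lies midway between the tips of the shut fingers; the grasp point (between the pads) lies 19 mm behind it (env.tcp_to_grasp is the y of the grasp point in the tool frame, in m); y points along the fingers, z is the direction in which the jaws open and shut, and the axes are right-handed (so a half turn about y gives the same grasp; the last joint's range is limited). The gripper opens to 85 mm and grips with 20 to 120 N. Pads are 22 mm wide; open, the fingers measure 114 mm over their backs; the gripper's body (76 mm by 85 mm) begins 54 mm behind the grasp point. The pads swing forward as they close: fully open they stand 13 mm farther back than shut.
Start: joints at [-1.332, 0.311, 0.014, 1.512, -0.004, 1.319, -0.027], TCP at [0.152, 0.528, 0.201] pointing down, gripper open.
Joint ranges: [-2.7, 2.7], [-0.3, 1.91], [-1.27, 1.3], [0.12, 2.57], [-1.44, 4.58], [0.2, 2.03], [-3.05, 3.05]. Speed limits (rad/s): [2.79, 2.79, 3.14, 3.14, 3.14, 3.14, 3.14].

### API

Orientations are given as [roll, pitch, yaw] about the fixed x, y, z axes, in that order (R = Rz(yaw) Ry(pitch) Rx(roll)).
In Python, from cell import env, solve_ik, viewer gives the robot as it stands. Calls block until the motion is done:
- env.move_pose(position, orientation): joint-space move of the TCP to a pose.
- env.line_to(position, max_speed=0.15, orientation=None, contact_N=None): straight line of the TCP; orientation=None keeps the orientation; max_speed is the mean speed in m/s. With contact_N (N) it stops when the force on the tool has changed by that much, and returns True; else False.
- env.goto_joints(angles): joint-space move.
- env.command_gripper(opening): finger opening in m; the grip force is fixed at half the most; returns when the fingers have stopped.
- env.wait(seconds).
- solve_ik(position, orientation): joint angles nearest the present ones, or None.
- env.sense(): the state.
- viewer.read_camera(name): name is "side" or "top"; returns the picture (400x640x3 uint8, red, green, blue); there is no depth.
- viewer.camera_params(name): a dict with "vfov" (degrees; the focal length in pixels is half the picture's height over the tangent of half this angle, whatever the lens; pixels are square), "cx", "cy" (the principal point, pixels), "distortion" ([k1, k2, p1, p2, k3] as OpenCV has them; the pictures are not rectified), "R" (3x3) and "t" (3): a world point X has camera coordinates R X + t. Camera axes: x right, y down, z forward; pixel columns grow to the right and rows downward; lengths in m; the calibration is good to about 2 mm. A picture is of the moment at which its call begins. camera_params takes no time and is no camera call.
A pose or a line that the arm cannot do raises env.IKError and nothing moves.
- env.sign_off(): hands the job in, once; it reports no verdict.
The state is a dict: "clock": time; "joint_pos": joint angles; "qvel": joint speeds; "joint_torque": joint torques, N m; "tcp_pos": TCP position; "tcp_rot": TCP orientation; "wrist_force": force on the tool from outside, world axes, zero at the start; "ft_torque": the same for the moment, N m; "width": finger opening in m.
Only numpy, scipy, OpenCV 4.12 (cv2) and the standard library are available. Lean on these libraries where they do the work, as an engineer would, in place of code of your own. Each camera call takes 0.05 s, during which the arm holds its last target.

## Working session

There is one attempt and no reset: what is moved stays moved. The work goes in short steps, each a Python script; the robot and the scene stay as the last script left them, time stands still between calls to the robot, and variables do not carry over. Pictures are saved under pics/ and viewed, and the job is handed in when it is done.

```bash
ls; mkdir -p pics; python3 - <<'E'
from cell import env, viewer
import cv2,json
for n in("top","side"):
    im=viewer.read_camera(n); cv2.imwrite(f"pics/{n}0.png",cv2.cvtColor(im,cv2.COLOR_RGB2BGR)); print(n,viewer.camera_params(n))
s=env.sense();print(s["clock"],s["tcp_pos"],s["tcp_rot"],s["width"],env.tcp_to_grasp)
E
```

```text
pics
top {'vfov': 45.3722786643332, 'cx': 319.94211924293336, 'cy': 204.82794810046795, 'distortion': array([-0.05771703,  0.        ,  0.        ,  0.        ,  0.        ]), 'R': array([[-0.00795599, -0.99996647,  0.00194012],
       [-0.99736514,  0.00779535, -0.07212498],
       [ 0.07210743, -0.00250884, -0.99739372]]), 't': array([-0.00930318,  0.55329832,  0.91241216])}
side {'vfov': 44.539988415804395, 'cx': 323.1834003624655, 'cy': 195.48213395844974, 'distortion': array([-0.08866779,  0.        ,  0.        ,  0.        ,  0.        ]), 'R': array([[ 0.9983465 , -0.05599809, -0.01297967],
       [-0.04067611, -0.52865951, -0.84785882],
       [ 0.04061665,  0.84698485, -0.53006316]]), 't': array([-0.56319039,  0.05643488,  1.05042195])}
0.1 [0.15222151 0.52778733 0.20015309] [-1.57285488e+00 -8.97234629e-05 -2.80726100e-01] 0.08528454133270727 -0.0187
```

View pics/top0.png

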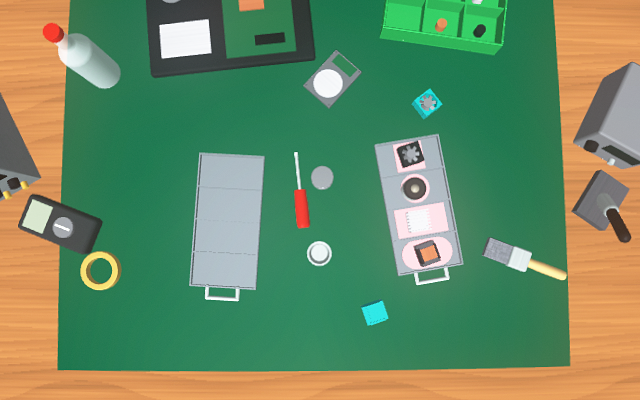

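View pics/side0.png

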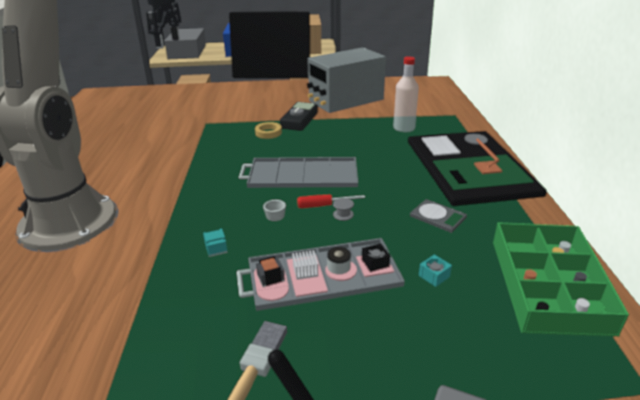

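The top view shows the full tray on the right, with its handle at (432,277). Going away from the handle, the parts are the transformer (428,253), heatsink (418,221), speaker (414,188) and fan (410,154). The empty tray is on the left, with its handle at (222,294).

Look-alikes that I could confuse with the parts:
- Turquoise fan at (427,103)
- Turquoise block at (375,313)
- White/grey cup at (319,253)
- Grey disc at (322,177)
- White disc on a bracket at (328,83)

None of these are in the tray. Next I'll take close crops and measurements.

```bash
cat > h.py <<'E'
import numpy as np, cv2
from cell import env, solve_ik, viewer
def K(n):
    p=viewer.camera_params(n); f=200/np.tan(np.radians(p["vfov"]/2))
    return np.array([[f,0,p["cx"]],[0,f,p["cy"]],[0,0,1.]]),np.array(p["distortion"]),np.array(p["R"]),np.array(p["t"])
def cast(n,uv,z):
    k,d,R,t=K(n); uv=np.array(uv,float).reshape(-1,1,2)
    q=cv2.undistortPoints(uv,k,d).reshape(-1,2)
    r=np.c_[q,np.ones(len(q))]@R; C=-R.T@t
    return C+r*((z-C[2])/r[:,2])[:,None]
def proj(n,X):
    k,d,R,t=K(n); return cv2.projectPoints(np.array(X,float).reshape(-1,1,3),cv2.Rodrigues(R)[0],t,k,d)[0].reshape(-1,2)
def snap(n,name):
    im=cv2.cvtColor(viewer.read_camera(n),cv2.COLOR_RGB2BGR); cv2.imwrite(f"pics/{name}.png",im); return im
E
python3 - <<'E'
from h import *
im=cv2.imread("pics/top0.png"); s=cv2.imread("pics/side0.png")
a=cv2.resize(im[125:290,365:475],None,fx=3.4,fy=3.4,interpolation=cv2.INTER_CUBIC)
b=cv2.resize(s[230:315,230:410],None,fx=2.2,fy=2.2,interpolation=cv2.INTER_CUBIC)
o=np.zeros((561,780,3),np.uint8); o[:a.shape[0],:a.shape[1]]=a; o[:b.shape[0],380:380+b.shape[1]]=b
cv2.imwrite("pics/crop0.png",o)
hsv=cv2.cvtColor(im,cv2.COLOR_BGR2HSV)
green=cv2.inRange(hsv,(60,90,30),(90,255,255))
def blob(m,seed):
    n,l,st,c=cv2.connectedComponentsWithStats(m); i=l[seed[1],seed[0]]; return (l==i).astype(np.uint8)
ng=cv2.bitwise_not(green)
for name,seed in(("strip",(385,150)),("rebuild",(230,220))):
    m=blob(cv2.morphologyEx(ng,cv2.MORPH_OPEN,np.ones((9,9))),seed)
    cs,_=cv2.findContours(m,cv2.RETR_EXTERNAL,cv2.CHAIN_APPROX_NONE); c=max(cs,key=cv2.contourArea)
    W=cast("top",c.reshape(-1,2),0.013)[:,:2].astype(np.float32)
    r=cv2.minAreaRect(W); print(name,r,cv2.boxPoints(r).round(4).tolist())
    print(cv2.boxPoints(cv2.minAreaRect(c)).round(1).tolist())
E
```

```text
strip ((0.5540019273757935, -0.2068404257297516), (0.2649570107460022, 0.13347017765045166), 9.481169700622559) [[0.4122999906539917, -0.16279999911785126], [0.4343000054359436, -0.2944999933242798], [0.6956999897956848, -0.2508000135421753], [0.6736999750137329, -0.11919999867677689]]
[[372.20001220703125, 144.5], [438.5, 131.89999389648438], [463.70001220703125, 264.1000061035156], [397.3999938964844, 276.70001220703125]]
rebuild ((0.5252494812011719, 0.16931280493736267), (0.1318829357624054, 0.2640383243560791), 86.16381072998047) [[0.38909998536109924, 0.11240000277757645], [0.6525999903678894, 0.09470000118017197], [0.6614000201225281, 0.22630000114440918], [0.3978999853134155, 0.24390000104904175]]
[[188.60000610351562, 285.5], [197.60000610351562, 151.10000610351562], [264.70001220703125, 155.60000610351562], [255.6999969482422, 290.0]]
```

View pics/crop0.png

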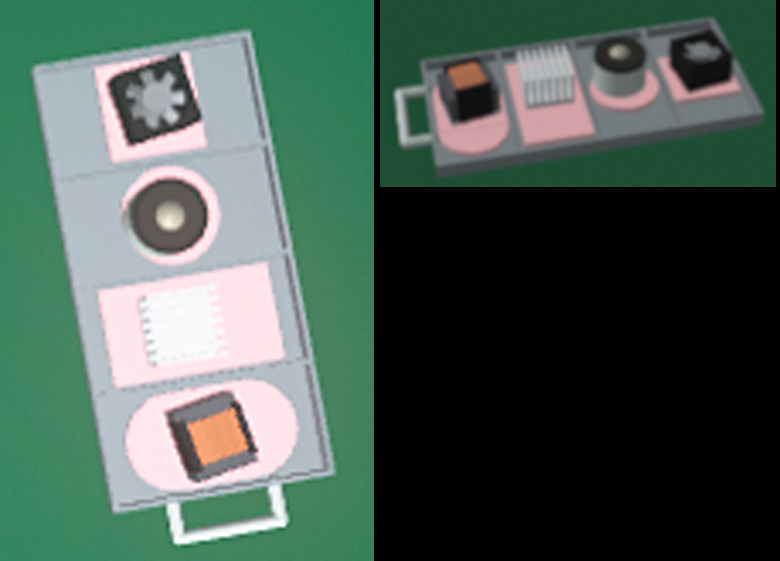

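```bash
python3 - <<'E'
from h import *
im=cv2.imread("pics/top0.png"); s=cv2.imread("pics/side0.png")
k=lambda i,x,y,r:cv2.resize(i[y-r:y+r,x-r:x+r],(260,260),interpolation=cv2.INTER_NEAREST)
o=np.hstack([k(im,410,154,20),k(im,418,221,20),k(im,428,253,20)])
o2=np.hstack([k(s,376,257,20),k(s,305,266,20),k(s,270,270,20)])
cv2.imwrite("pics/crop1.png",np.vstack([o,o2]))
k_,d,R,t=K("top");print(-R.T@t, proj("top",[[.554,-.207,.013],[.525,.169,.013]]))
E
```

```text
[ 0.48597474 -0.01132693  0.94995883] [[418.10048771 203.91737642]
 [226.97935164 220.14504748]]
```

View pics/crop1.png

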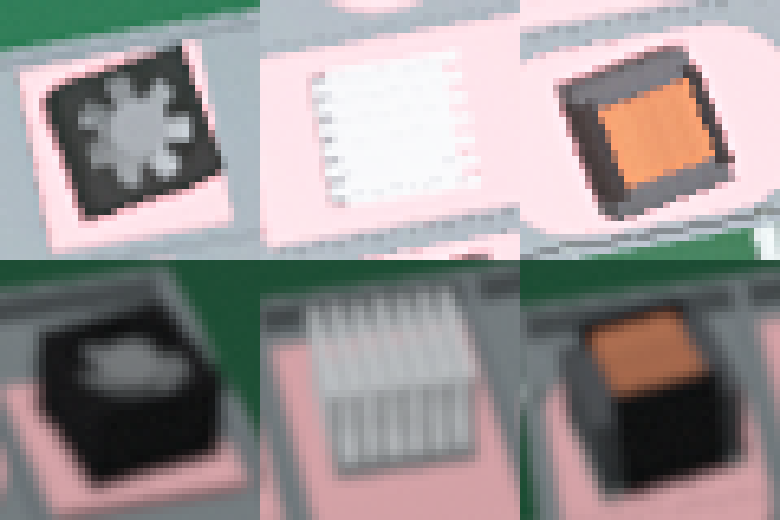

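```bash
cat > meas.py <<'E'
from h import *
def rect(m,box,z):
    x0,y0,x1,y1=box; k=np.zeros_like(m); k[y0:y1,x0:x1]=m[y0:y1,x0:x1]
    cs,_=cv2.findContours(k,cv2.RETR_EXTERNAL,cv2.CHAIN_APPROX_NONE); c=max(cs,key=cv2.contourArea)
    W=cast("top",c.reshape(-1,2),z)[:,:2].astype(np.float32)
    r=cv2.minAreaRect(W); M=cv2.moments(c); u=(M["m10"]/M["m00"],M["m01"]/M["m00"])
    return dict(c=np.round(r[0],4),size=np.round(r[1],4),ang=round(r[2],1),px=np.round(u,1),cen=cast("top",u,z)[0].round(4))
im=cv2.imread("pics/top0.png"); hsv=cv2.cvtColor(im,cv2.COLOR_BGR2HSV); H,S,V=cv2.split(hsv)
if __name__=="__main__":
    u8=lambda b:b.astype(np.uint8)
    dark=u8(V<130)
    print("fan dark",rect(dark,(390,134,430,174),.035))
    print("fan hub",rect(u8((V>100)&(V<200)&(S<40)),(399,142,423,166),.035))
    print("hs",rect(u8((S<14)&(V>200)),(398,205,440,237),.037))
    print("spk dark",rect(dark,(398,172,432,204),.032))
    print("dome",rect(u8(V>130),(408,182,422,195),.037))
    print("tr orange",rect(u8((H<20)&(S>100)),(405,235,450,272),.041))
    print("tr all",rect(u8((V<160)|(S>100)),(412,236,444,270),.035))
E
python3 meas.py
```

```text
fan dark {'c': array([ 0.6495, -0.1889]), 'size': array([0.0407, 0.0442]), 'ang': 18.2, 'px': array([409.9, 154. ]), 'cen': array([ 0.6494, -0.1888,  0.035 ])}
fan hub {'c': array([ 0.6495, -0.19  ]), 'size': array([0.0331, 0.0314]), 'ang': 89.7, 'px': array([410.5, 153.9]), 'cen': array([ 0.6498, -0.19  ,  0.035 ])}
hs {'c': array([ 0.5209, -0.2018]), 'size': array([0.0405, 0.0451]), 'ang': 8.1, 'px': array([417.6, 220.4]), 'cen': array([ 0.5206, -0.2003,  0.037 ])}
spk dark {'c': array([ 0.5834, -0.1964]), 'size': array([0.0406, 0.0429]), 'ang': 25.5, 'px': array([414.1, 188. ]), 'cen': array([ 0.5835, -0.196 ,  0.032 ])}
dome {'c': array([ 0.582 , -0.1957]), 'size': array([0.0137, 0.0135]), 'ang': 89.6, 'px': array([414.5, 188.3]), 'cen': array([ 0.5824, -0.1957,  0.037 ])}
tr orange {'c': array([ 0.4582, -0.2192]), 'size': array([0.0244, 0.0289]), 'ang': 19.2, 'px': array([428.6, 253. ]), 'cen': array([ 0.4584, -0.2192,  0.041 ])}
tr all {'c': array([ 0.4587, -0.2173]), 'size': array([0.0427, 0.0415]), 'ang': 19.5, 'px': array([426.9, 252.9]), 'cen': array([ 0.4585, -0.2172,  0.035 ])}
```

Each part sits within 10 mm of its compartment centre, and the sizes match the description. The parts are a black fan with grey blades, a finned white heatsink, a round speaker and a copper and black transformer, all on pink pads, so the turquoise items are excluded. I'll check IK and then start with the transformer.

```bash
cat > pp.py <<'E'
from h import *
r=np.radians
PICK=dict(transformer=(.4585,-.2185,19.3),heatsink=(.5208,-.2035,8.1),speaker=(.5825,-.1958,9.5),fan=(.6497,-.1900,18.2))
RC=np.array([.5252,.1693]); RY=-3.84
SL=dict(fan=-.0975,speaker=-.0325,heatsink=.0325,transformer=.0975)
def dest(n): a=r(RY); return RC+SL[n]*np.array([np.cos(a),np.sin(a)])
def O(y): return [-np.pi/2,0,r(y)]
def st(tag):
    s=env.sense(); print(tag,round(s["clock"],2),s["tcp_pos"].round(4),"w",round(s["width"],4),"F",s["wrist_force"].round(1))
def pick(n,zg=.007,open_=.062,via=.13):
    x,y,a=PICK[n]
    env.move_pose([x,y,via],O(a)); env.command_gripper(open_)
    env.line_to([x,y,.05],.15); hit=env.line_to([x,y,zg],.06,contact_N=12); st(f"{n} down hit={hit}")
    z=env.sense()["tcp_pos"][2]
    env.command_gripper(0.02); st("closed")
    env.line_to([x,y,.13],.12); st("lifted"); return z
def place(n,zg):
    x,y=dest(n)
    env.move_pose([x,y,.13],O(RY)); env.line_to([x,y,zg+.010],.15)
    hit=env.line_to([x,y,zg-.0045],.03,contact_N=4); st(f"{n} placed hit={hit}")
def release(n):
    x,y=dest(n); env.command_gripper(.062); env.line_to([x,y,.13],.12); st("released")
E
python3 - <<'E'
from pp import *
for n in SL:
    print(n,dest(n).round(4))
    for p,a in((PICK[n][:2],PICK[n][2]),(dest(n),RY)):
        for z in(.13,.003): 
            q=solve_ik([*p,z],O(a)); print(None if q is None else np.round(q,2))
E
```

```text
fan [0.4279 0.1758]
[-0.17  0.71  0.78  1.24 -0.49  1.37  2.47]
[-0.1   0.79  0.62  1.38 -0.48  1.12  2.47]
[-0.74  0.19  0.36  1.86 -0.08  1.1   1.15]
[-0.7   0.37  0.34  2.01 -0.17  0.79  1.24]
speaker [0.4928 0.1715]
[-0.24  0.6   0.85  1.46 -0.46  1.29  2.39]
[-0.14  0.69  0.67  1.59 -0.48  1.03  2.4 ]
[-0.67  0.32  0.38  1.71 -0.13  1.14  1.25]
[-0.65  0.47  0.37  1.85 -0.22  0.86  1.33]
heatsink [0.5576 0.1671]
[-0.31  0.5   0.93  1.62 -0.42  1.23  2.42]
[-0.2   0.63  0.77  1.76 -0.51  0.97  2.49]
[-0.6   0.44  0.4   1.54 -0.18  1.2   1.33]
[-0.59  0.58  0.38  1.68 -0.25  0.93  1.39]
transformer [0.6225 0.1628]
[-0.47  0.51  1.22  1.77 -0.51  1.23  2.8 ]
[-0.32  0.63  1.01  1.9  -0.65  0.98  2.9 ]
[-0.54  0.57  0.41  1.35 -0.23  1.27  1.38]
[-0.51  0.68  0.36  1.49 -0.26  1.02  1.42]
```

```bash
python3 - <<'E'
from pp import *
try:
    z=pick("transformer"); print(z)
finally: snap("side","g1"); snap("top","g1t")
E
```

```text
transformer down hit=False 4.87 [ 0.4587 -0.2188  0.0072] w 0.0619 F [-0.1 -0.4  0.4]
closed 5.26 [ 0.4594 -0.2197  0.0082] w 0.0322 F [-0.8 -1.2  6.1]
lifted 6.43 [ 0.4579 -0.2179  0.1291] w 0.0325 F [-1.1 -0.3 -3. ]
0.007185724741507811
```

View pics/g1.png

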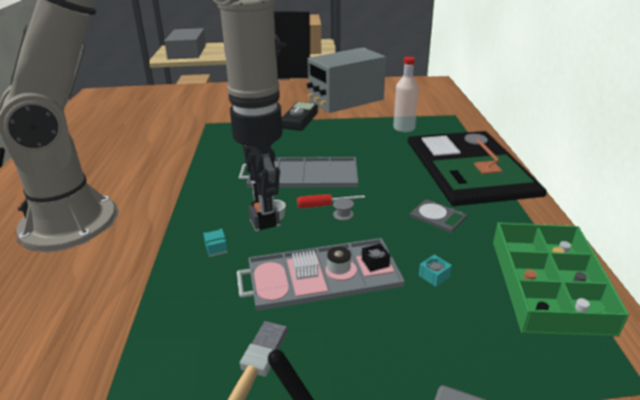

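```bash
python3 - <<'E'
from pp import *
im=cv2.imread("pics/g1.png"); cv2.imwrite("pics/g1c.png",cv2.resize(im[170:240,220:310],None,fx=7,fy=7,interpolation=cv2.INTER_CUBIC))
E
```

```text
(no output)
```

View pics/g1c.png

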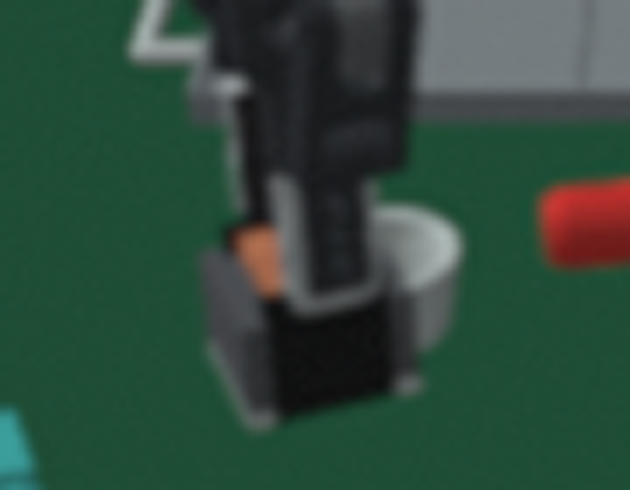

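```bash
python3 - <<'E'
from pp import *
# two-view: bottom near corners in side; expected for bottom z values
a=r(19.3);Rz=np.array([[np.cos(a),-np.sin(a)],[np.sin(a),np.cos(a)]])
for z in(.128,.12,.11,.105):
    c=np.array([.458,-.218])+(Rz@np.array([[-.021,-.018],[.021,-.018]]).T).T
    print(z,proj("side",np.c_[c,[z,z]]).round(1).tolist())
print(proj("side",[.458,-.218,.129]))
im=cv2.imread("pics/g1t.png"); cv2.imwrite("pics/g1tc.png",cv2.resize(im[210:310,370:490],None,fx=5,fy=5,interpolation=cv2.INTER_CUBIC))
E
```

```text
0.128 [[257.1, 230.8], [281.5, 224.9]]
0.12 [[257.5, 234.8], [281.8, 228.8]]
0.11 [[258.0, 239.7], [282.1, 233.7]]
0.105 [[258.3, 242.1], [282.3, 236.0]]
[[266.16149574 221.58583782]]
```

View pics/g1tc.png

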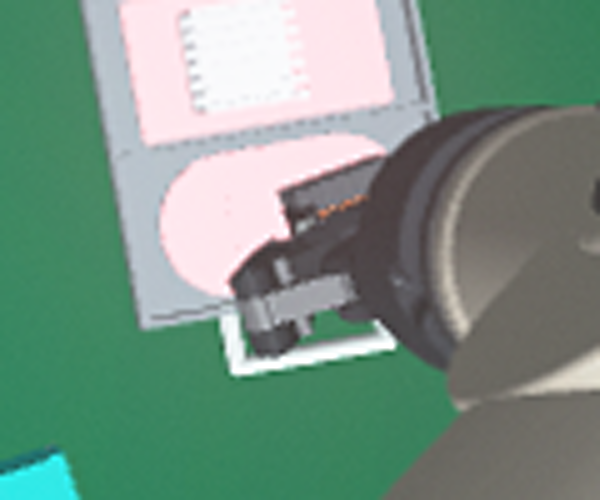

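The side view shows the transformer held level. Its bottom corners at (257,231) and (278,225) match an underside at z≈0.128, so it hasn't slipped. The fingers hold only the upper part, so I'll grip the next parts slightly lower. Placing it now.

```bash
python3 - <<'E'
from pp import *
place("transformer",.0082); release("transformer")
z=pick("heatsink",zg=.003); print(z); snap("side","g2"); 
im=snap("top","g2t")
s=cv2.imread("pics/g2.png")
cv2.imwrite("pics/g2c.png",np.hstack([cv2.resize(s[130:230,240:390],(600,400)),cv2.resize(im[140:300,180:270],(200,400))]))
E
```

```text
transformer placed hit=True 9.43 [0.6223 0.163  0.0043] w 0.0323 F [0.5 0.5 5. ]
released 11.03 [0.6218 0.1629 0.129 ] w 0.0624 F [-0.5  0.2  0.7]
heatsink down hit=False 14.28 [ 0.5211 -0.2038  0.0033] w 0.0619 F [-0.1 -0.4 -0. ]
closed 14.66 [ 0.5213 -0.2041  0.0041] w 0.0359 F [-1.2  0.7  5.5]
lifted 15.87 [ 0.5202 -0.203   0.1291] w 0.0362 F [-0.1  0.8 -1.5]
0.0032928515422725596
```

View pics/g2c.png

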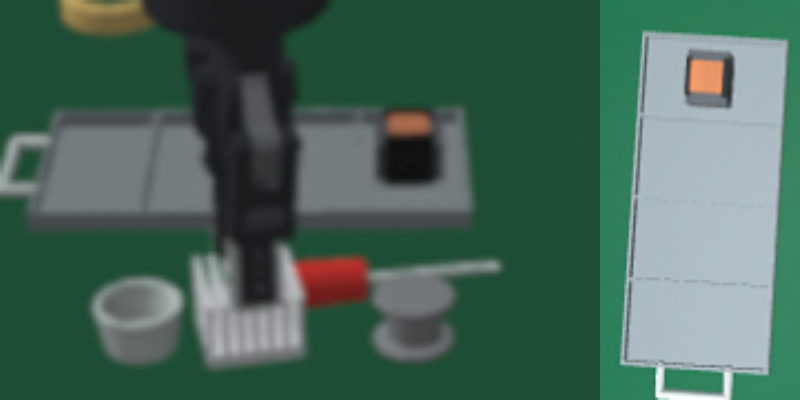

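The transformer stands upright and square in the farthest compartment, around (709,78) in the top crop. The heatsink is level and held by its fin ends.

```bash
python3 - <<'E'
from pp import *
place("heatsink",.0041); release("heatsink")
z=pick("speaker",zg=.001); print(z); snap("side","g3"); 
im=snap("top","g3t")
s=cv2.imread("pics/g3.png")
cv2.imwrite("pics/g3c.png",np.hstack([cv2.resize(s[130:230,240:390],(600,400)),cv2.resize(im[140:300,180:270],(200,400))]))
E
```

```text
heatsink placed hit=True 18.76 [5.574e-01 1.674e-01 2.000e-04] w 0.036 F [-0.3  0.   4.4]
released 20.38 [0.5569 0.1672 0.1291] w 0.0622 F [0.1 0.2 0.6]
speaker down hit=False 23.61 [ 0.5828 -0.1961  0.0014] w 0.062 F [ 0.4 -0.6 -0.9]
closed 24.08 [ 0.5839 -0.1961  0.0032] w 0.0203 F [-1.2  0.9  7.7]
lifted 25.31 [ 0.582  -0.1953  0.129 ] w 0.0197 F [-0.8 -0.6  0.2]
0.0013971936554333791
```

View pics/g3c.png

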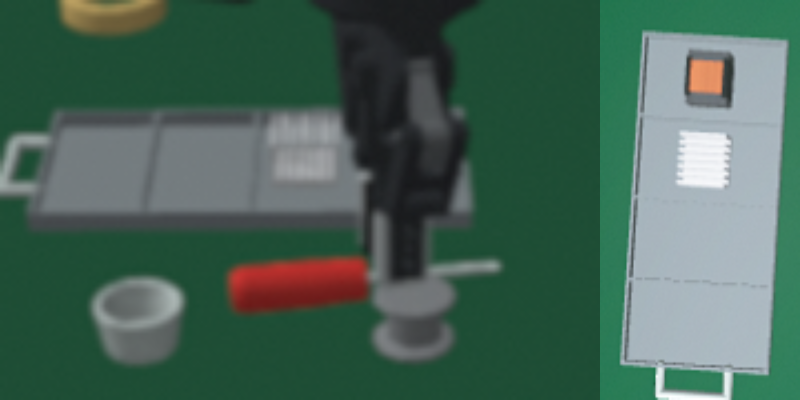

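The heatsink is placed well. The grip on the speaker slipped: the fingers closed to 20 mm and came up empty. I'll look at how it lies now.

```bash
python3 - <<'E'
from pp import *
env.move_pose([.50,0.05,.2],O(0))
s=snap("side","h1");im=snap("top","h1t")
cv2.imwrite("pics/h1c.png",np.hstack([cv2.resize(s[225:315,230:410],(500,250),interpolation=cv2.INTER_CUBIC),cv2.resize(im[165:215,385:445],(300,250),interpolation=cv2.INTER_CUBIC)]))
E
```

```text
(no output)
```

View pics/h1c.png

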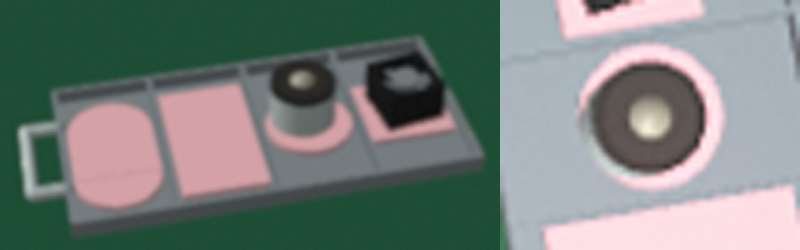

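The speaker is still upright on its pad, but the grip was too high on the can. I'll re-measure it and find the true fingertip height by a light touch on the tray floor.

```bash
python3 - <<'E'
from pp import *
import meas
im=cv2.imread("pics/h1t.png"); V=cv2.cvtColor(im,cv2.COLOR_BGR2HSV)[...,2]
d=meas.rect((V>130).astype(np.uint8),(407,181,423,196),.037); k=meas.rect((V<130).astype(np.uint8),(398,172,432,204),.032); print(d,k)
x,y=d["cen"][:2]; assert np.hypot(x-.5825,y+.1958)<.008
env.move_pose([x,y,.13],O(9.5)); env.command_gripper(.062); env.line_to([x,y,.02],.15)
h=env.line_to([x,y,-.016],.03,contact_N=5); st(f"touch {h}")
snap("side","h2"); s=cv2.imread("pics/h2.png"); cv2.imwrite("pics/h2c.png",cv2.resize(s[205:305,280:400],None,fx=5,fy=5,interpolation=cv2.INTER_CUBIC))
E
```

```text
{'c': array([ 0.582 , -0.1957]), 'size': array([0.0135, 0.0136]), 'ang': 88.7, 'px': array([414.4, 188.4]), 'cen': array([ 0.5823, -0.1956,  0.037 ])} {'c': array([ 0.5834, -0.1964]), 'size': array([0.0406, 0.0429]), 'ang': 25.5, 'px': array([414.1, 188.1]), 'cen': array([ 0.5834, -0.1959,  0.032 ])}
touch False 30.3 [ 0.5825 -0.1957 -0.0157] w 0.062 F [-2.   0.1  0. ]
```

View pics/h2c.png

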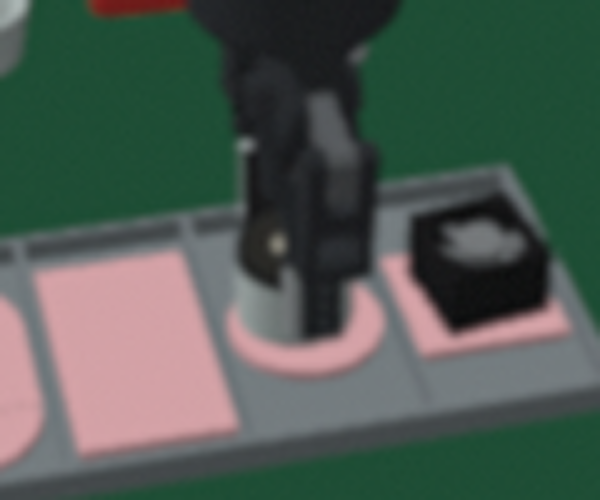

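The fingertips sit about 19 mm or more behind the nominal TCP when the gripper is part-open, and there was no contact even at z=-0.016. That explains the high grips. I'll grip the speaker at z=-0.008, where the tips stay clear of the pad.

```bash
python3 - <<'E'
from pp import *
x,y=.5825,-.1957
env.line_to([x,y,-.008],.05)
env.command_gripper(.02); st("closed"); zc=env.sense()["tcp_pos"][2]
assert env.sense()["width"]>.03
env.line_to([x,y,.02],.06); env.line_to([x,y,.13],.12); st("lifted")
print(zc); open("zc","w").write(str(zc))
s=snap("side","h3"); cv2.imwrite("pics/h3c.png",cv2.resize(s[130:310,230:410],(540,540),interpolation=cv2.INTER_CUBIC))
E
```

```text
closed 30.98 [ 0.5828 -0.1962 -0.0072] w 0.041 F [-0.8  0.2  4.6]
lifted 32.67 [ 0.5819 -0.1952  0.129 ] w 0.0409 F [-0.9 -0.2 -1.8]
-0.007211395879847329
```

View pics/h3c.png

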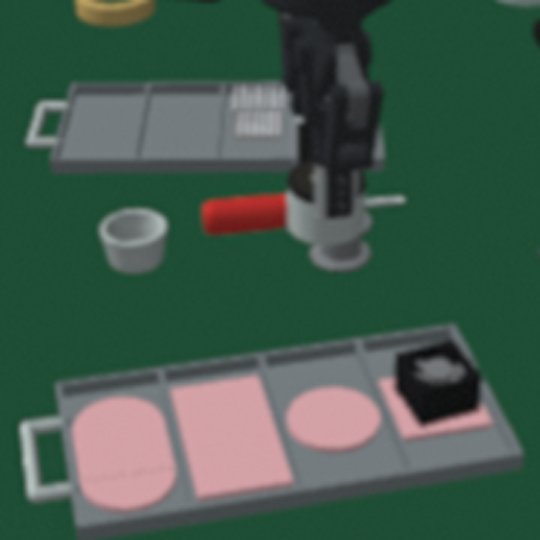

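The speaker is held level with its dome up. I'll place it, then pick the fan with the same lower grip. The speaker sits about 15 mm below z=0.13 plus the TCP offset, so it clears the other things on the table.

```bash
python3 - <<'E'
from pp import *
zc=-.0072
place("speaker",zc); release("speaker")
z=pick("fan",zg=-.007); 
s=snap("side","g4"); im=snap("top","g4t")
cv2.imwrite("pics/g4c.png",np.hstack([cv2.resize(s[130:310,230:410],(540,540),interpolation=cv2.INTER_CUBIC),cv2.resize(im[140:300,180:270],(250,540))]))
E
```

```text
speaker placed hit=True 35.61 [ 0.4925  0.1717 -0.0113] w 0.0408 F [-1.2  0.3  3.6]
released 37.27 [0.4921 0.1714 0.1292] w 0.0619 F [ 0.3 -0.2  0.2]
fan down hit=False 40.74 [ 0.6501 -0.1903 -0.0065] w 0.0621 F [ 0.1 -0.1  0.2]
closed 41.07 [ 0.6504 -0.1905 -0.0059] w 0.0379 F [ 0.4 -0.3  3.5]
lifted 42.36 [ 0.6491 -0.1896  0.1288] w 0.0382 F [ 0.  -0.  -0.7]
```

View pics/g4c.png

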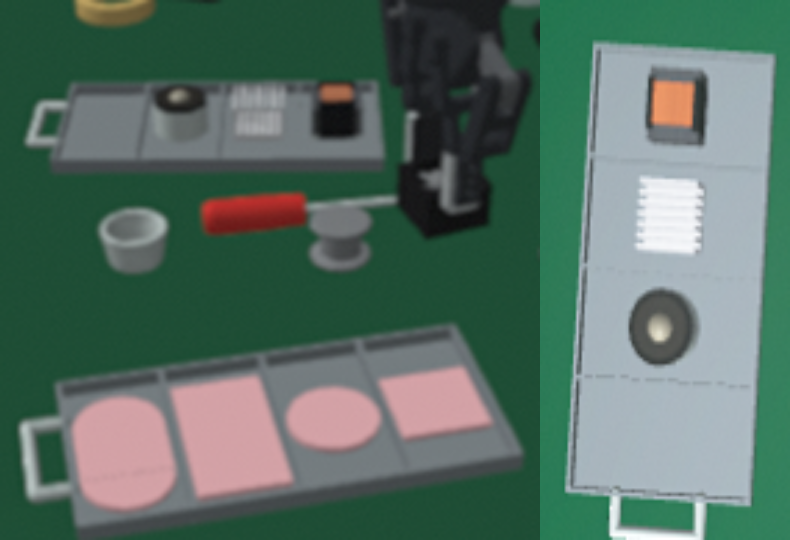

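Three parts are down correctly, and the fan is held level and the right way up. I'll place it next to the handle.

```bash
python3 - <<'E'
from pp import *
import meas
place("fan",-.0059); release("fan")
env.move_pose([.50,-.12,.22],O(0)); st("away")
s=snap("side","f"); im=snap("top","ft")
cv2.imwrite("pics/fc.png",np.hstack([cv2.resize(s[130:310,230:410],(540,540),interpolation=cv2.INTER_CUBIC),cv2.resize(im[140:300,180:270],(250,540))]))
H,S,V=cv2.split(cv2.cvtColor(im,cv2.COLOR_BGR2HSV)); u=lambda b:b.astype(np.uint8)
a=r(RY); R2=np.array([[np.cos(a),np.sin(a)],[-np.sin(a),np.cos(a)]])
for n,m,z in(("fan",u(V<130),.031),("speaker",u(V<130),.028),("heatsink",u((S<14)&(V>200)),.033),("transformer",u((H<20)&(S>100)),.037)):
    p=proj("top",[*dest(n),z])[0].astype(int); d=meas.rect(m,(p[0]-16,p[1]-15,p[0]+16,p[1]+15),z)
    print(n,(R2@(np.array(d["c"])-RC)).round(4),d["size"],d["ang"],d["px"])
E
```

```text
fan placed hit=True 45.52 [ 0.4276  0.176  -0.0101] w 0.0383 F [-0.8  0.2  5. ]
released 47.2 [0.4272 0.1757 0.1293] w 0.0616 F [ 0.2 -1.4  0.4]
away 48.41 [ 0.5001 -0.118   0.2192] w 0.0623 F [-0.4  0.4  0.2]
fan [-0.0965 -0.0009] [0.045  0.0415] 86.0 [221.8 270. ]
speaker [-0.032   0.0018] [0.0426 0.0434] 45.0 [223.5 236.4]
heatsink [ 0.0314 -0.0007] [0.0432 0.0411] 86.4 [226.5 203.4]
transformer [0.0956 0.0012] [0.029  0.0233] 89.5 [227.1 170.1]
```

View pics/fc.png

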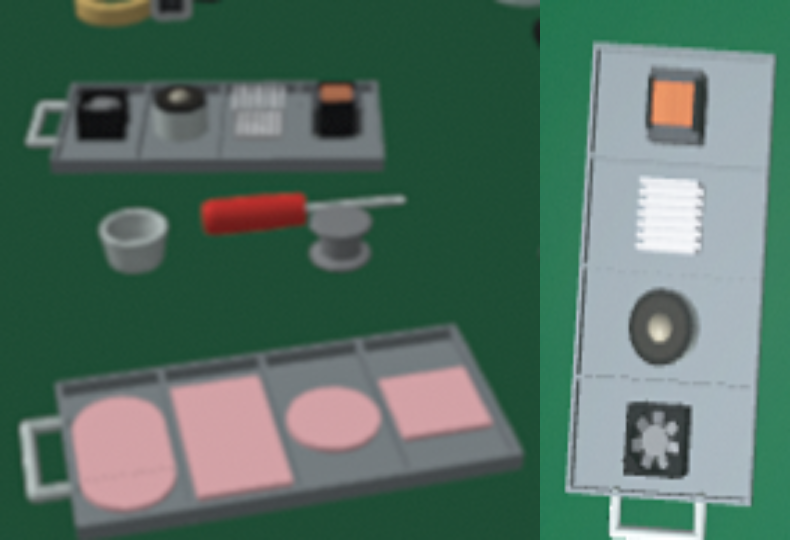

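All four parts lie flat and upright, within about 2 mm of their compartment centres. The robot is clear at 48 s.

```bash
python3 - <<'E'
from cell import env
env.sign_off()
E
```

```text
the job is handed in; nothing more can be done
```

I moved all four parts into the empty tray in reverse order and handed the job in, with the arm clear of everything at about 48 s. From the handle outwards they lie fan, speaker, heatsink, transformer.

- **Final check:** in the last top and side pictures each part is upright and flat on the tray floor, within about 2 mm of its compartment centre. Each was lowered until it touched, then released. The turquoise look-alikes were left alone.
- **What went wrong:** my first grip on the speaker was too high and closed on nothing. It stayed upright on its pad. I measured it again, gripped about 10 mm lower and it held.
- **Disagreements:**
  - The finger-width reading while gripping was 2–4 mm below the stated part sizes.
  - The part-open fingertips sat higher than I had assumed, so the transformer was held near its top, without slipping.

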